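Squeeze the sprung setting tweezers to the gap marked by their cursor

ROBOT

A 6-joint arm with a two-finger parallel gripper is mounted at the origin on a cart in front of the work surface, level with it; the furniture and walls round the work are solid. World frame = base frame: x ahead of the robot, y to its left, z up, the work surface at z = 0. Lengths are in m, angles in degrees, forces in N, time in s.
With the tool pointing down it reaches from about 0.3 to 0.75 m from the base axis. Payload 8.5 kg.
Tool frame: the origin (TCP) lies between the finger pads; the fingertips stand env.finger_overhang ahead of it and the grasp point (between the pads) lies 2 mm behind it (env.finger_overhang is the distance from the TCP to the fingertips, in m); z points along the fingers, y is the line along which they close (so a half turn about z gives the same grasp; the last joint's range is limited). The gripper opens to 85 mm and grips with 20 to 120 N. Pads are 22 mm wide; open, the fingers measure 114 mm over their backs; the gripper's body (76 mm by 85 mm) begins 54 mm behind the grasp point. The pads swing forward as they close: fully open they stand 13 mm farther back than shut.
Start: joints at [-85.388, 21.807, 74.336, -0, 83.858, -12.336], TCP at [0.16, -0.526, 0.248] pointing down, gripper open.
Joint ranges: [-178.18, 178.18], [-50.72, 133.34], [12.68, 142.11], [-81.47, 261.47], [9.98, 163.14], [-165.26, 165.26]. Speed limits (degrees/s): [136.94, 136.94, 180, 180, 180, 180].

INTERFACE

Orientations are given as a 3x3 rotation matrix whose columns are the frame's x, y, z axes.
In Python, from rig import env gives the robot as it stands. The module is installed in compiled form; this text tells all that it offers.
- The arm moves only by the tool jog_arm, never from a script. Its arguments are lists of equal length, an entry for each row: "hand": the finger opening in m, from 0 to 0.0854; "travel": the shift along the world's x, y, z in m, a list of three; "yaw": the turn about the world's z in rad. A call has exactly 5 rows; each row shifts and turns the commanded pose from where the row before left it; what a row does not reach is not made up. A row lasts 1/8 s, in which the tool goes at most 62.5 mm and 10.7 degrees, less where a joint would pass 70% of its speed; a pose out of reach is approached as far as the arm can. A call is refused whole if a number of a shift passes 0.0625 or a number of a turn 0.188, either way. A call with a gripper value outside its range is refused whole. The fingers move at their own pace and stop on an object; "grip_force" is the grip in N (left out, the last holds). Time passes only in rows, so rows that do not move let the fingers close, or fill a call up. It gives the time, the measured TCP pose, the force, the opening and the grip force at its end, in the units of the state.
- env.observe(): the state, without advancing time (a new reading comes with each control period).
- env.get_image(name): name is "scene" or "side" or "wrist"; returns the picture (420x560x3 uint8, red, green, blue); there is no depth.
- env.calibration(name): a dict with "fx", "fy", "cx", "cy" (pixels), "k1" (the pictures are not rectified: a ray, as slopes to the right and down, at radius r is drawn at 1 + k1 r^2 times it, then the intrinsics apply), "position" and "rotation" of the camera in the world; the wrist camera has in their place "hand_eye" (4x4, takes a point from camera to tool coordinates, whose origin is the TCP and whose axes are the flange's). Camera axes: x right, y down, z forward; pixel columns grow to the right and rows downward; lengths in m; the calibration is good to about 2 mm. A picture is of the moment at which its call begins: read the wrist's pose just before it. calibration takes no time and is no camera call.
- env.close_job(): hands the job in; it is judged then, once.
The state is a dict: "time_s": time; "q": joint angles; "qvel": joint speeds; "joint_efforts": joint torques, N m; "position": TCP position; "tool_rot": TCP orientation; "ft_force": force on the tool from outside, world axes, zero at the start; "wrist_torque": the same for the moment, N m; "grip_width": finger opening in m; "gripper_force": force on a finger pad.
Only numpy, scipy, OpenCV 4.12 (cv2) and the standard library are available. Lean on these libraries where they do the work, as an engineer would, in place of code of your own. Each camera call takes 0.05 s, during which the arm holds its last target. There are 200 camera calls.

TASK

Take the sprung tweezers out of the grey bin, gripping them across their two ribbed finger rests, and hold them level in the air, at least 12 cm above the plate, squeezed so that the pointer on the moving leg stands in line with the black line of the locked little cursor on the scale bar: that is the marked tip gap. Keep that gap steady for a few seconds and finish while still holding it, without putting the tweezers down. Never squeeze the tips shut on each other, and leave the gear and the bushing lying where they are in the bin.

Things in the scene. Friction and masses are not known exactly. Their poses are not given: they have to be found in the camera images.
- tweezers: Steel tweezers, 152 mm long, about 95 g, balanced near the rests, lying flat in the bin. Origin: midway between the two finger rests, at the underside of the 6 mm feet. Own x points along the tweezers to the tips, z up, +y to the fixed leg. Pivot (round heel, radius 8 mm) at x -90 mm, tips at x +50 mm. Legs 14 mm high (z 6 to 20 mm), splayed at rest 0.13 rad to either side of x.
- rest_fixed (a point): Centre of the outer face of the finger rest on the fixed leg (+y side): a dark ribbed pad 26 mm long in x, 16 mm high (z 6 to 22 mm). Grip the two rests across y, with the fingers between x -15 and +15 mm.
- rest_moving (a point): The same for the like rest on the moving leg (-y side). Over the outside the rests are 55 mm apart at rest; with the moving leg turned by an angle A they are about 2*(16*cos b + 90*sin b) mm apart, b = (0.26 - A)/2: 45 mm at A 0.11, 41 at 0.155, 38 at 0.19, 34 at 0.24.
- bar (a point): Middle of the top of the scale bar, fixed to the fixed leg and crossing above the moving leg: 8 mm in x (34 to 42 mm), 62 mm in y (-34 to +28 mm), z 24 to 28 mm in the tweezers' frame. The cursor on it reaches up to z 37 mm.
- leg (a joint): Closing angle of the moving leg about the upright pivot, rad: 0 = sprung fully open (tips about 38 mm apart), 0.26 = tips shut. A spring opens it: the finger rests need about 4 N each to start, 9 N at 0.15 rad and 13 N when shut.
- cursor (a joint): Place of the cursor along the scale bar, m: 0 where its line would meet the pointer of the open tweezers, growing toward +y of the tweezers. Locked by a stiff screw, between 0.011 and 0.022. The pointer travels 0.119 m times the leg angle, so it is in line when leg = cursor / 0.119.
- pointer (a point): End (toward the bar) of the black 9 mm needle on top of the moving leg's small upright post (post at x 24 to 30 mm), 30 mm above the underside of the tweezers, close behind the scale bar (on the pivot's side).
- index (a point): End of the black line on the cursor, a pale metal saddle 12 (x) x 14 (y) mm on the scale bar with a little round screw head; axes as those of the tweezers. Pointer and line are in line when their y in the tweezers' frame is equal.
- bin: Grey open bin, fixed to the plate, 200 (x) x 240 (y) x 40 mm high, walls and floor 4 mm; origin at the centre of its underside. The tweezers lie in its +y half, pointing to its +x side within 0.12 rad.
- gear: Steel gear, 51 mm across, 20 mm high, lying in the -y half of the bin; a bystander. Origin at the centre of its underside.
- bushing: Turned flanged bushing, 31 mm across, 22 mm high, standing in the -y half of the bin; a bystander. Origin at the centre of its underside.
Not all that is in view belongs to the job. Leave any green look-alike of the tweezers alone.

How it is judged (in metres and radians):
On the way:
1. the tweezers are held in the air with the pointer at the cursor's line, steadily for 2 s (height (world z) of tweezers above 0.1 m and angle between tweezers's own z axis and vertical below 0.35 rad and contact force between tweezers and the fingers above 1 N and linear speed of tweezers below 0.03 m/s and velocity of joint leg between -0.1 and 0.1 rad/s and y of pointer in the frame of index between -0.0025 and 0.0025 m), for 2 s.
At the end, for the whole second after the job is handed in: Through the last second, and before that for 2 s on end, the fingers hold the tweezers (over 1 N), underside over 100 mm above the plate, tilt under 0.35 rad, slower than 30 mm/s, leg still (under 0.1 rad/s), pointer within 2.5 mm of the cursor's line; gear and bushing lie in the bin (all of step 1 and height (world z) of each of gear, bushing below 0.03 m); the arm keeps its last pose, push and grip.
It fails at once if the tips are squeezed shut (leg angle over 0.248 rad) (value of joint leg above 0.248 rad).
It fails at once if the gear is knocked about or taken (moved over 40 mm) (distance of gear from where it was at the start of the episode above 0.04 m).
It fails at once if the bushing is knocked about or taken (moved over 40 mm) (distance of bushing from where it was at the start of the episode above 0.04 m).
It also fails if it takes over 40 s, if anything falls off the work surface, if the arm or the gripper's body presses on something with over 40 N, if the wrist force passes 120 N, or if a joint passes its speed limit or range.

## Working session

There is one attempt and no reset: what is moved stays moved. The work goes in short steps, Python scripts to look and compute and a tool call to move; the robot and the scene stay as the last step left them, time stands still between calls to the robot, and variables do not carry over. Pictures are saved under pics/ and viewed, at most 10 in all, crops included, and the job is handed in when it is done.

Besides the shell and the picture viewer there is one more tool, called after "Call:" as a command line: name --pt "numbers of a row" for each row, then --argument value for the rest. jog_arm: Moves the arm, as the interface text tells. Its arguments: {"type":"object","properties":{"hand":{"type":"array"},"travel":{"type":"array"},"yaw":{"type":"array"},"grip_force":{"type":"number"}},"required":["hand","travel","yaw"]}

```bash
mkdir -p pics
python3 - <<'E'
from rig import env
import cv2,numpy as np
o=env.observe();print(o['time_s'],o['position'],o['tool_rot'],o['grip_width'],env.finger_overhang)
a=env.get_image('scene');b=env.get_image('side')
cv2.imwrite('pics/scene.png',a[:,:,::-1]);cv2.imwrite('pics/side.png',b[:,:,::-1])
for n in('scene','side','wrist'):print(n,env.calibration(n))
E
```

```text
0.0 [ 0.16031727 -0.52584307  0.2477165 ] [[ 9.56564289e-01  2.91521439e-01 -1.07815521e-04]
 [ 2.91521293e-01 -9.56563283e-01  1.42178963e-03]
 [ 3.11349791e-04 -1.39146371e-03 -9.99998983e-01]] 0.08557049364806918 0.017
scene {'fx': 478.12569531622086, 'fy': 478.12569531622086, 'cx': 279.139028355232, 'cy': 215.18483359089538, 'k1': -0.07816696752640268, 'position': array([-0.0131461 ,  0.32991712,  0.75379192]), 'rotation': array([[-0.54820565, -0.63421902,  0.54519428],
       [-0.83621582,  0.40426029, -0.37056272],
       [ 0.01461753, -0.65904465, -0.75196175]])}
side {'fx': 389.91969216604355, 'fy': 389.91969216604355, 'cx': 285.02169275622464, 'cy': 211.2458555482026, 'k1': -0.10047538151800954, 'position': array([0.27930471, 0.63168221, 0.56168012]), 'rotation': array([[-0.94150972, -0.19831292,  0.27245448],
       [-0.33698061,  0.54955485, -0.76448253],
       [ 0.00187808, -0.8115796 , -0.58423884]])}
wrist {'fx': 298.177472896901, 'fy': 298.177472896901, 'cx': 278.7034622793209, 'cy': 207.3957391592343, 'k1': 1.3758840392645442e-05, 'hand_eye': array([[ 5.38015448e-04, -9.44611058e-01, -3.28191497e-01,
         8.47069836e-02],
       [ 9.99999578e-01,  2.63864819e-04,  8.79869215e-04,
        -4.26863170e-04],
       [-7.44536001e-04, -3.28191832e-01,  9.44610802e-01,
        -1.23690216e-01],
       [ 0.00000000e+00,  0.00000000e+00,  0.00000000e+00,
         1.00000000e+00]])}
```

View pics/scene.png

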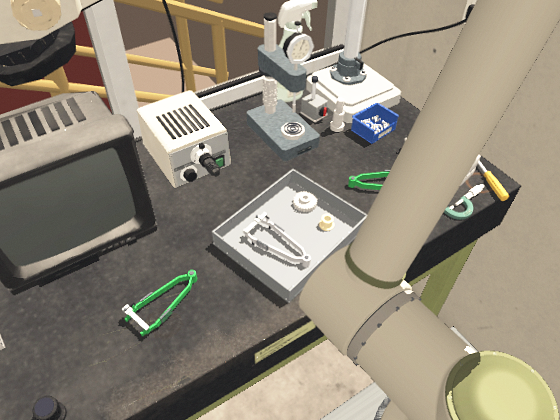

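View pics/side.png

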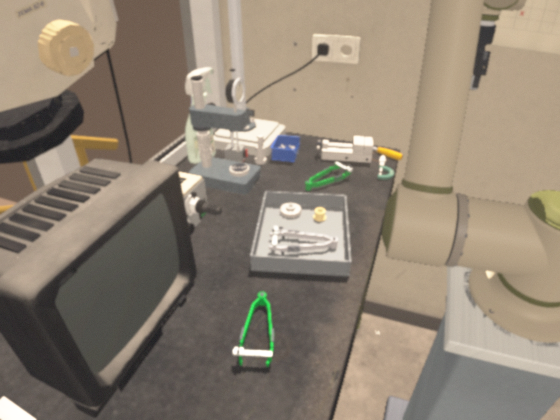

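The steel tweezers are in the grey bin: pivot at about scene (305,260), tips at about (250,225). The green look-alikes at (165,300) and (370,180) are outside the bin and get left alone. The gear is at (305,202) and the bushing at (326,222). I'll confirm with an enlarged crop.

```bash
cat > h.py <<'E'
import numpy as np,cv2
from rig import env
def ray(n,u,v,T=None):
    c=env.calibration(n);p=np.array([[[u,v]]],float)
    K=np.array([[c['fx'],0,c['cx']],[0,c['fy'],c['cy']],[0,0,1]])
    x,y=cv2.undistortPoints(p,K,np.array([c['k1'],0,0,0.]))[0,0]
    if n=='wrist':
        M=T@c['hand_eye'];R,t=M[:3,:3],M[:3,3]
    else:R,t=c['rotation'],c['position']
    return t,R@np.array([x,y,1])
def onz(n,u,v,z,T=None):
    t,d=ray(n,u,v,T);return t+d*(z-t[2])/d[2]
def tcp():
    o=env.observe();T=np.eye(4);T[:3,:3]=o['tool_rot'];T[:3,3]=o['position'];return T
E
python3 - <<'E'
from h import *
a=cv2.imread('pics/scene.png')
cv2.imwrite('pics/crop1.png',cv2.resize(a[165:300,205:375],None,fx=4.4,fy=4.4,interpolation=cv2.INTER_CUBIC))
for n,u,v,z in[('scene',305,260,.024),('scene',250,230,.024),('scene',305,202,.02),('scene',326,222,.02),('scene',293,171,.04),('scene',213,239,.04),('scene',368,215,.04)]:print(u,v,onz(n,u,v,z).round(3))
E
```

```text
305 260 [ 0.396 -0.009  0.024]
250 230 [0.514 0.04  0.024]
305 202 [ 0.52  -0.098  0.02 ]
326 222 [ 0.453 -0.102  0.02 ]
293 171 [ 0.595 -0.117  0.04 ]
213 239 [0.522 0.117 0.04 ]
368 215 [ 0.409 -0.172  0.04 ]
```

View pics/crop1.png

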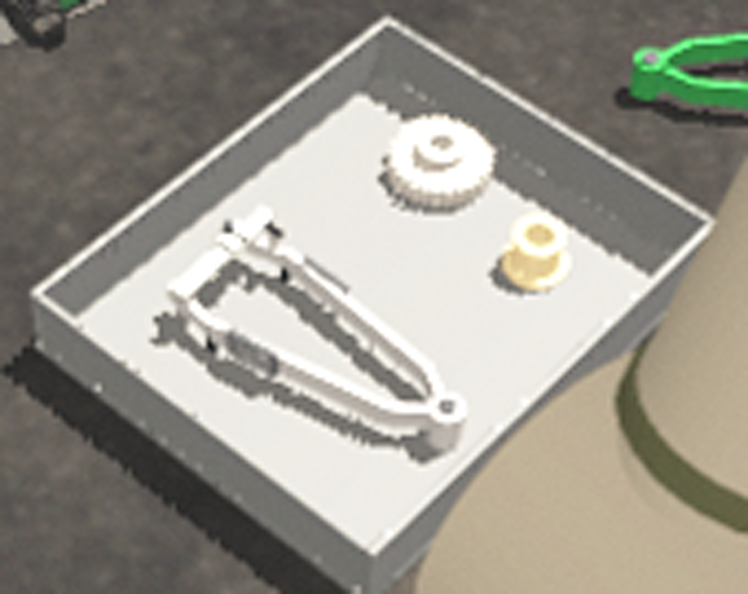

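The crop shows the tweezers at scene pivot (307,257), fixed rest (263,246), moving rest (279,228), and the scale bar at the tips end with a pale cursor. They are steel, in the +y half and pointing to +x, so these are the ones meant.

Run:
```python
from h import *
p=onz('scene',306.8,257,.024);f=onz('scene',263,243.5,.026);m=onz('scene',279,226,.026)
c=(f+m)/2;print(p,f,m,c,np.linalg.norm(c-p),np.arctan2(*(c-p)[1::-1]),np.arctan2(*(f-m)[[0,1]]*[-1,1]))
```

```text
[ 0.40005597 -0.01620621  0.024     ] [0.47063868 0.03716627 0.026     ] [ 0.49079931 -0.01285117  0.026     ] [0.480719   0.01215755 0.026     ] 0.08552792810037294 0.338128582266152 0.3831517720182373
```

Call:
jog_arm --hand '[0.085,0.085,0.085,0.085,0.085]' --pt "0.025 0.05 0" --pt "0.025 0.05 0" --pt "0.025 0.05 0" --pt "0.025 0.05 0" --pt "0.025 0.05 0" --yaw '[0,0,0,0,0]'

```text
time_s: 0.72
position: [0.2857, -0.2743, 0.2482]
tool_rot: [[0.957, 0.291, 0.0], [0.291, -0.957, 0.0], [0.0, -0.0, -1.0]]
ft_force: [1.1, -0.5, -0.4]
grip_width: 0.0852
gripper_force: 0.0
```

Call:
jog_arm --hand '[0.085,0.085,0.085,0.085,0.085]' --pt "0.025 0.05 0" --pt "0.025 0.05 0" --pt "0.025 0.05 0" --pt "0.025 0.05 0" --pt "0.025 0.05 0" --yaw '[0,0,0,0,0]'

```text
time_s: 1.35
position: [0.4108, -0.0243, 0.2483]
tool_rot: [[0.957, 0.291, 0.0], [0.291, -0.957, -0.0], [-0.0, 0.0, -1.0]]
ft_force: [0.9, -0.7, 0.7]
grip_width: 0.085
gripper_force: 0.0
```

Call:
jog_arm --hand '[0.085,0.085,0.085,0.085,0.085]' --pt "0.035 0.018 -0.02" --pt "0.034 0.018 -0.03" --pt "0 0 -0.03" --pt "0 0 0" --pt "0 0 0" --yaw '[0.04,0,0,0,0]'

```text
time_s: 1.98
position: [0.4795, 0.0096, 0.1693]
tool_rot: [[0.944, 0.329, 0.001], [0.329, -0.944, -0.0], [0.001, 0.001, -1.0]]
ft_force: [0.1, 0.3, 0.1]
grip_width: 0.0849
gripper_force: 0.0
```

Run:
```python
from h import *
T=tcp();np.save('T1.npy',T);print(T.round(4))
a=env.get_image('wrist')[:,:,::-1];cv2.imwrite('pics/w1.png',a)
cv2.imwrite('pics/w1b.png',cv2.resize(a,(800,600),interpolation=cv2.INTER_CUBIC))
```

```text
[[ 9.443e-01  3.292e-01  1.200e-03  4.795e-01]
 [ 3.292e-01 -9.443e-01 -3.000e-04  9.600e-03]
 [ 1.000e-03  6.000e-04 -1.000e+00  1.693e-01]
 [ 0.000e+00  0.000e+00  0.000e+00  1.000e+00]]
```

View pics/w1b.png

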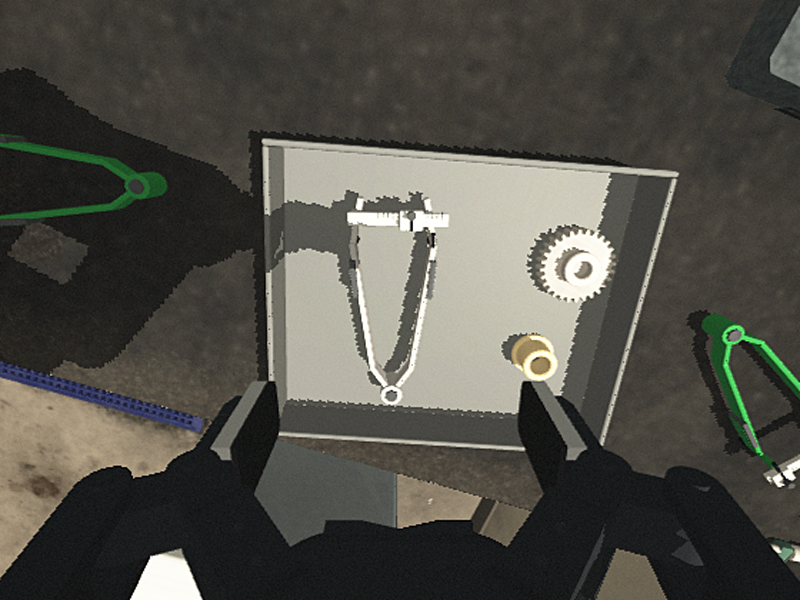

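The wrist view shows the tweezers pivot at (391,395) and the scale bar from (348,217) to (449,221), with the cursor at about (411,220). The gear is at (572,263) and the bushing at (534,357). I'll locate the tweezers and enlarge the bar.

Run:
```python
from h import *
T=np.load('T1.npy');s=.7
w=lambda u,v,z:onz('wrist',u*s,v*s,z,T)
p=w(391,395,.024);l=w(348,216,.032);r=w(449,220.5,.032)
print(p,l,r,np.linalg.norm(l-r))
a1=np.arctan2(-(l-r)[0],(l-r)[1])
m=(l+r)/2; # at x38,y-3
d=(m-p)[:2];a2=np.arctan2(d[1],d[0])+np.arctan2(3,128);print('yaw',a1,a2,np.linalg.norm(d))
ex=np.array([np.cos(a2),np.sin(a2)])
print('origin',p[:2]+.09*ex, m[:2]-.038*ex+.003*np.array([-ex[1],ex[0]]),'tool yaw',np.arctan2(T[1,0],T[0,0]))
a=cv2.imread('pics/w1.png');cv2.imwrite('pics/w1c.png',cv2.resize(a[125:290,230:330],None,fx=3.6*2*.5,fy=3.6,interpolation=cv2.INTER_CUBIC))
```

```text
[ 0.39797119 -0.01323805  0.024     ] [0.51277739 0.05370138 0.032     ] [ 0.53049872 -0.0053724   0.032     ] 0.061674605994812386
yaw 0.2914442057703678 0.3171324901987678 0.12919924422804555
origin [0.48348321 0.01482785] [0.48459745 0.01516485] tool yaw 0.33541583231193844
```

View pics/w1c.png

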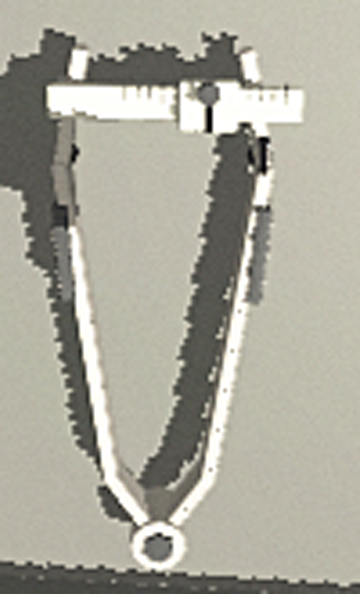

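Call:
jog_arm --hand '[0.075,0.075,0.075,0.075,0.075]' --pt "0.005 0.005 -0.02" --pt "0 0 -0.03" --pt "0 0 -0.03" --pt "0 0 -0.02" --pt "0 0 0" --yaw '[-0.025,0,0,0,0]' --grip_force 20

```text
time_s: 2.65
position: [0.4843, 0.0147, 0.0685]
tool_rot: [[0.952, 0.305, -0.001], [0.305, -0.952, 0.0], [-0.0, -0.0, -1.0]]
ft_force: [-0.4, 0.0, 0.0]
grip_width: 0.0748
gripper_force: 0.0
```

Run:
```python
from h import *
T=tcp();np.save('T2.npy',T);print(T.round(4))
a=env.get_image('wrist')[:,:,::-1];cv2.imwrite('pics/w2.png',a)
cv2.imwrite('pics/w2b.png',cv2.resize(a,(800,600),interpolation=cv2.INTER_CUBIC))
```

```text
[[ 9.522e-01  3.053e-01 -5.000e-04  4.843e-01]
 [ 3.053e-01 -9.522e-01  1.000e-04  1.470e-02]
 [-4.000e-04 -3.000e-04 -1.000e+00  6.850e-02]
 [ 0.000e+00  0.000e+00  0.000e+00  1.000e+00]]
```

View pics/w2b.png

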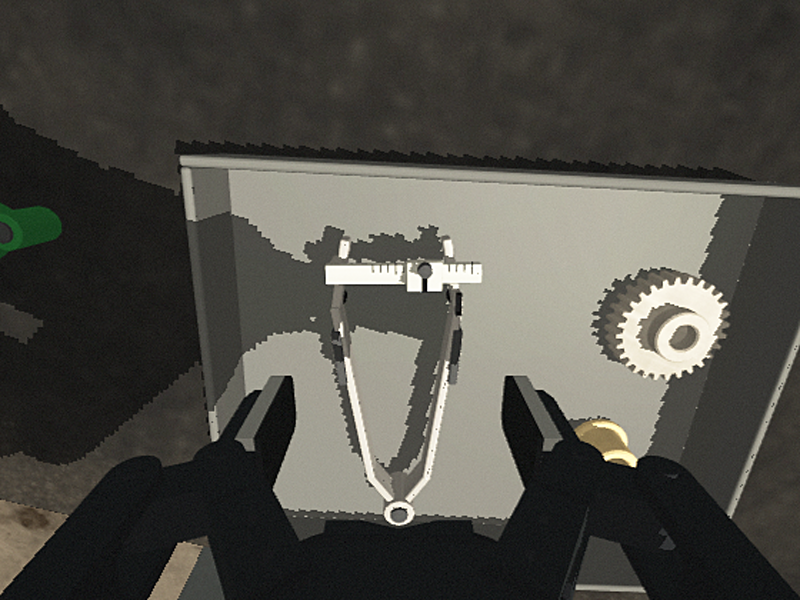

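The closer view is well aligned: pivot (399,513), bar (326,274) to (481,271), cursor line at about (425,286), pointer at about (459,295). I'll check the numbers.

Run:
```python
from h import *
T=np.load('T2.npy');s=.7
w=lambda u,v,z:onz('wrist',u*s,v*s,z,T)
p=w(399,513,.024);l=w(326,274,.032);r=w(481,272,.032)
m=(l+r)/2;d=(m-p)[:2];a=np.arctan2(d[1],d[0])+np.arctan2(3,128)
a1=np.arctan2(-(l-r)[0],(l-r)[1])
ex=np.array([np.cos(a),np.sin(a)]);ey=np.array([-ex[1],ex[0]])
o=(p[:2]+.09*ex+m[:2]-.038*ex+.003*ey)/2
print(np.linalg.norm(l-r),np.linalg.norm(d),a,a1,o)
for n,q in dict(line=w(424.5,290,.036),ptr=w(459,293,.034),l=l,r=r).items():print(n,(q[:2]-o)@ex,(q[:2]-o)@ey)
a=cv2.imread('pics/w2.png');cv2.imwrite('pics/w2c.png',cv2.resize(a[160:280,220:350],None,fx=5,fy=5,interpolation=cv2.INTER_CUBIC))
```

```text
0.060565027180684544 0.12898350003326253 0.3215885273032843 0.3240945415314146 [0.48418102 0.01547666]
line 0.032715093899841875 -0.011056540469663933
ptr 0.03066342588223898 -0.024721555636474022
l 0.03839815579223529 0.027271308092548147
r 0.03854993245321479 -0.0332935289108009
```

View pics/w2c.png

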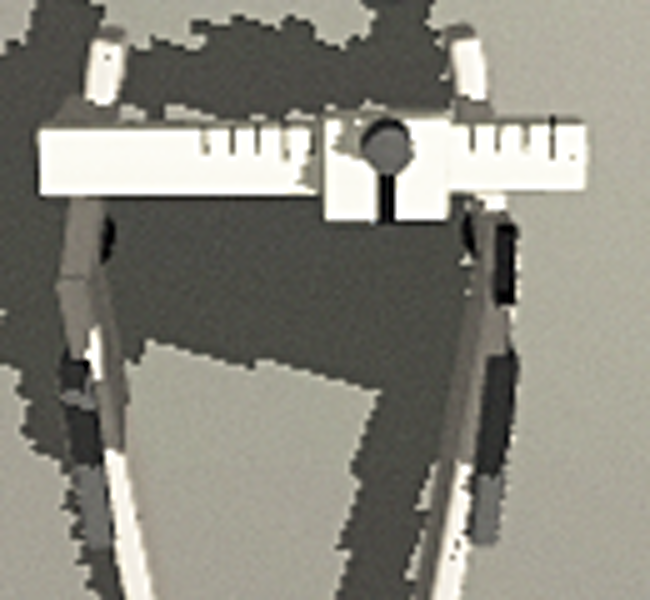

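Call:
jog_arm --hand '[0.075,0.075,0.068,0.062,0.058]' --pt "0 0.001 -0.02" --pt "0 0 -0.022" --pt "0 0 0" --pt "0 0 0" --pt "0 0 0" --yaw '[0.012,0,0,0,0]'

```text
time_s: 3.32
position: [0.4849, 0.0158, 0.0274]
tool_rot: [[0.948, 0.317, 0.002], [0.317, -0.948, -0.0], [0.002, 0.001, -1.0]]
ft_force: [0.2, -0.3, 0.4]
grip_width: 0.0583
gripper_force: 0.0
```

Call:
jog_arm --hand '[0.055,0.053,0.051,0.049,0.048]' --pt "0 0 0" --pt "0 0 0" --pt "0 0 0" --pt "0 0 0" --pt "0 0 0" --yaw '[0,0,0,0,0]'

```text
time_s: 3.95
position: [0.4854, 0.016, 0.0281]
tool_rot: [[0.948, 0.317, 0.004], [0.317, -0.948, -0.0], [0.004, 0.001, -1.0]]
ft_force: [-0.3, 2.0, 13.3]
grip_width: 0.0482
gripper_force: 10.8
```

Call:
jog_arm --hand '[0.047,0.046,0.046,0.046,0.046]' --pt "0 0 0" --pt "0 0 0" --pt "0 0 0" --pt "0 0 0" --pt "0 0 0" --yaw '[0,0,0,0,0]'

```text
time_s: 4.58
position: [0.4856, 0.0159, 0.0283]
tool_rot: [[0.948, 0.317, 0.004], [0.317, -0.948, -0.001], [0.004, 0.002, -1.0]]
ft_force: [-2.0, 2.1, 15.7]
grip_width: 0.0464
gripper_force: 12.1
```

The fingertips press lightly on the floor (16 N), so I'll lift slowly.

Call:
jog_arm --hand '[0.046,0.046,0.046,0.046,0.046]' --pt "0 0 0.004" --pt "0 0 0.004" --pt "0 0 0.008" --pt "0 0 0.012" --pt "0 0 0.015" --yaw '[0,0,0,0,0]'

```text
time_s: 5.2
position: [0.4843, 0.0159, 0.0702]
tool_rot: [[0.948, 0.317, -0.0], [0.317, -0.948, 0.0], [-0.0, -0.0, -1.0]]
ft_force: [0.0, 0.1, -1.1]
grip_width: 0.0459
gripper_force: 6.7
```

Call:
jog_arm --hand '[0.046,0.046,0.046,0.0455,0.0455]' --pt "0 0 0.03" --pt "0 0 0.03" --pt "0 0 0.03" --pt "0 0 0.02" --pt "0 0 0.01" --yaw '[0,0,0,0,0]'

```text
time_s: 5.82
position: [0.4844, 0.0159, 0.1908]
tool_rot: [[0.948, 0.317, 0.002], [0.317, -0.948, -0.0], [0.002, 0.001, -1.0]]
ft_force: [0.2, 0.5, -1.0]
grip_width: 0.0456
gripper_force: 6.9
```

Run:
```python
from h import *
T=tcp();np.save('T3.npy',T);print(T[:3,3].round(4))
a=env.get_image('wrist')[:,:,::-1];cv2.imwrite('pics/w3.png',a)
cv2.imwrite('pics/w3c.png',cv2.resize(a[180:360,170:390],None,fx=3.3,fy=3.3,interpolation=cv2.INTER_CUBIC))
```

```text
[0.4844 0.0159 0.1908]
```

View pics/w3c.png

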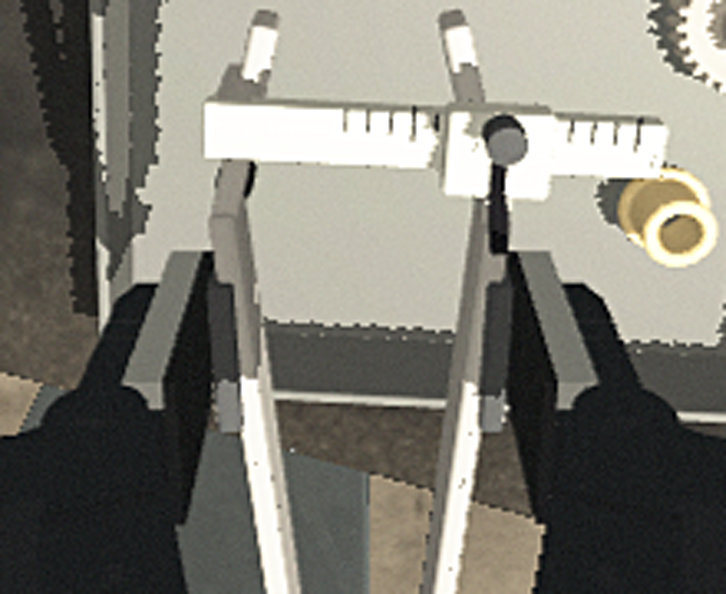

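The tweezers are held level. Pointer at (499,235) and line at (498,180) in the crop. With bar tilt and parallax the pointer is about 1 mm short, so I'll squeeze slightly more.

Call:
jog_arm --hand '[0.0447,0.0447,0.0447,0.0447,0.0447]' --pt "0 0 0" --pt "0 0 0" --pt "0 0 0" --pt "0 0 0" --pt "0 0 0" --yaw '[0,0,0,0,0]'

```text
time_s: 6.5
position: [0.4843, 0.0159, 0.1892]
tool_rot: [[0.948, 0.317, -0.0], [0.317, -0.948, 0.0], [-0.0, -0.0, -1.0]]
ft_force: [0.2, 0.1, -1.3]
grip_width: 0.0449
gripper_force: 7.2
```

Run:
```python
from h import *
T=tcp();np.save('T4.npy',T);print(T[:3,3].round(4))
a=env.get_image('wrist')[:,:,::-1];cv2.imwrite('pics/w4.png',a)
cv2.imwrite('pics/w4c.png',cv2.resize(a[180:300,220:380],None,fx=5,fy=5,interpolation=cv2.INTER_CUBIC))
```

```text
[0.4843 0.0159 0.1892]
```

View pics/w4c.png

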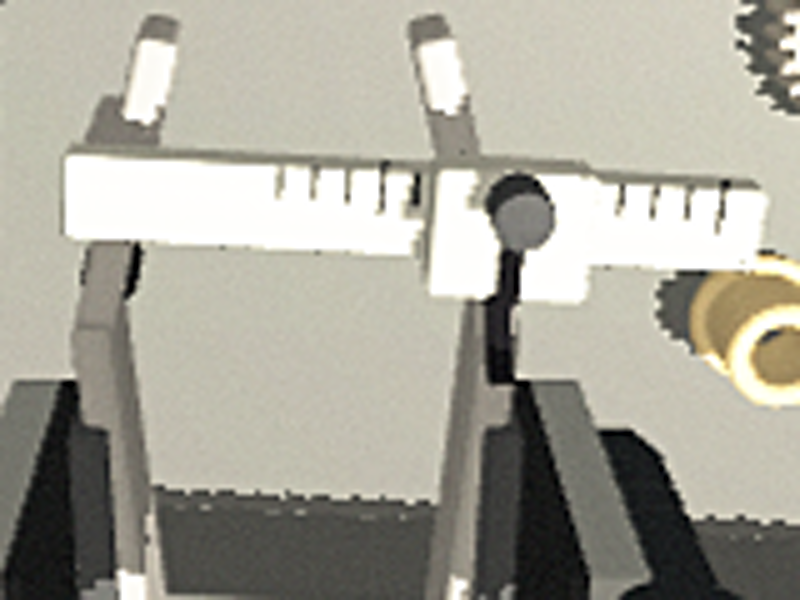

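The crop shows the pointer (502,308) and the line (508,298). After parallax of about 3–6 px at 11 px/mm they are in line within about 0.3 mm. I'll hold it steady now.

Call:
jog_arm --hand '[0.0447,0.0447,0.0447,0.0447,0.0447]' --pt "0 0 0" --pt "0 0 0" --pt "0 0 0" --pt "0 0 0" --pt "0 0 0" --yaw '[0,0,0,0,0]'

```text
time_s: 7.18
position: [0.4843, 0.0159, 0.1893]
tool_rot: [[0.948, 0.317, -0.0], [0.317, -0.948, -0.0], [-0.0, -0.0, -1.0]]
ft_force: [0.2, -0.2, -1.3]
grip_width: 0.0447
gripper_force: 7.2
```

Call:
jog_arm --hand '[0.0447,0.0447,0.0447,0.0447,0.0447]' --pt "0 0 0" --pt "0 0 0" --pt "0 0 0" --pt "0 0 0" --pt "0 0 0" --yaw '[0,0,0,0,0]'

```text
time_s: 7.8
position: [0.4843, 0.0159, 0.1893]
tool_rot: [[0.948, 0.317, -0.0], [0.317, -0.948, 0.0], [-0.0, -0.0, -1.0]]
ft_force: [0.0, -0.1, -0.9]
grip_width: 0.0449
gripper_force: 7.2
```

Call:
jog_arm --hand '[0.0447,0.0447,0.0447,0.0447,0.0447]' --pt "0 0 0" --pt "0 0 0" --pt "0 0 0" --pt "0 0 0" --pt "0 0 0" --yaw '[0,0,0,0,0]'

```text
time_s: 8.43
position: [0.4843, 0.0159, 0.1893]
tool_rot: [[0.948, 0.317, 0.0], [0.317, -0.948, -0.0], [0.0, 0.0, -1.0]]
ft_force: [-0.2, 0.6, -1.4]
grip_width: 0.0446
gripper_force: 7.2
```

Call:
jog_arm --hand '[0.0447,0.0447,0.0447,0.0447,0.0447]' --pt "0 0 0" --pt "0 0 0" --pt "0 0 0" --pt "0 0 0" --pt "0 0 0" --yaw '[0,0,0,0,0]'

```text
time_s: 9.05
position: [0.4843, 0.0159, 0.1893]
tool_rot: [[0.948, 0.317, -0.0], [0.317, -0.948, 0.0], [-0.0, -0.0, -1.0]]
ft_force: [0.8, 1.5, -2.0]
grip_width: 0.0452
gripper_force: 7.2
```

Call:
jog_arm --hand '[0.0447,0.0447,0.0447,0.0447,0.0447]' --pt "0 0 0" --pt "0 0 0" --pt "0 0 0" --pt "0 0 0" --pt "0 0 0" --yaw '[0,0,0,0,0]'

```text
time_s: 9.68
position: [0.4843, 0.0159, 0.1893]
tool_rot: [[0.948, 0.317, -0.0], [0.317, -0.948, 0.0], [-0.0, -0.0, -1.0]]
ft_force: [0.2, -0.4, -1.3]
grip_width: 0.0449
gripper_force: 7.2
```

Run:
```python
from h import *
a=env.get_image('wrist')[:,:,::-1];b=cv2.imread('pics/w4.png')
d=cv2.absdiff(a[180:300,220:380],b[180:300,220:380]);print('diff',d.mean(),(d.max(2)>60).sum())
print(env.close_job())
```

```text
diff 2.3647395833333333 28
the job is handed in; nothing more can be done
None
```

The job is handed in, but no verdict came back: the arm is holding the tweezers level about 16 cm above the plate, with the pointer within about 0.3 mm of the cursor's line by my picture reading, steady for 3 s, and the gear and bushing were not touched.

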